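Move the battery pack from its dock to the vacuum sealer

ROBOT

A 6-joint arm with a two-finger parallel gripper is mounted at the origin on a cart in front of the work surface, level with it; the furniture and walls round the work are solid. World frame = base frame: x ahead of the robot, y to its left, z up, the work surface at z = 0. Lengths are in m, angles in rad, forces in N, time in s.
With the tool pointing down it reaches from about 0.25 to 0.775 m from the base axis. Payload 4 kg.
Tool frame: the origin (TCP) lies midway between the tips of the shut fingers; the grasp point (between the pads) lies 19 mm behind it; z points along the fingers, y is the direction in which the jaws open and shut (so a half turn about z gives the same grasp; the last joint's range is limited). The gripper opens to 94 mm and grips with 3 to 60 N. Pads are 16 mm wide; open, the fingers measure 119 mm over their backs; the gripper's body (75 mm by 177 mm) begins 78 mm behind the grasp point.
Start: joints at [1.195, 0.087, 1.371, -0, 1.684, -0.103], TCP at [0.148, 0.53, 0.206] pointing down, gripper open.
Joint ranges: [-3.1, 3.1], [-0.76, 2.03], [0.27, 2.55], [-1.08, 4.22], [0.17, 2.65], [-2.57, 2.57]. Speed limits (rad/s): [2.79, 2.79, 3.14, 3.14, 3.14, 3.14].

INTERFACE

Orientations are given as [roll, pitch, yaw] about the fixed x, y, z axes, in that order (R = Rz(yaw) Ry(pitch) Rx(roll)).
In Python, from bench import get_obs, snapshot, ticket gives the robot as it stands.
- The arm moves only by the shell command python3 -m creep 'ROWS' [OPENING]. ROWS is JSON, a list that holds one entry, the list of rows, each a list of 4 numbers: the shift along the tool's x, y, z in mm, then the turn about the tool's z in degrees. A call has 1 to 8 rows; each row shifts and turns the commanded pose from where the row before left it, along the tool's axes as they then stand; what a row does not reach is not made up. A row lasts 1/8 s, in which the tool goes at most 62.5 mm and 10.7 degrees, less where a joint would pass 70% of its speed; a pose out of reach is approached as far as the arm can. A call with a gripper value outside its range is refused whole. OPENING is the opening, from 0 (shut) to 1 (fully open), set as the call begins (- or left out, the last holds). The fingers move at their own pace and stop on an object; the grip force is fixed at half the most. Time passes only in rows, so rows that do not move let the fingers close. It gives the time, the measured TCP pose, the force and the opening at its end, in the units of the state.
- get_obs(): the state, without advancing time (a new reading comes with each control period).
- snapshot(name): name is "side" or "top" or "wrist"; returns a dict with "color" (400x640x3 uint8, red, green, blue), "depth" (400x640 float32, m along the optical axis (not along the pixel's ray), 0 where there is no reading), "fx", "fy", "cx", "cy" (pixels), "distortion" ([k1, k2, p1, p2, k3] as OpenCV has them; the pictures are not rectified), "extrinsics" (4x4, takes a point from world to camera coordinates). Camera axes: x right, y down, z forward; pixel columns grow to the right and rows downward; lengths in m; the calibration is good to about 2 mm. A picture is of the moment at which its call begins.
- ticket.close_job(): hands the job in, once; it reports no verdict.
The state is a dict: "time": time; "joint_positions": joint angles; "qvel": joint speeds; "joint_torque": joint torques, N m; "tool_pos": TCP position; "ee_rot": TCP orientation; "wrist_force": force on the tool from outside, world axes, zero at the start; "wrist_torque": the same for the moment, N m; "width": finger opening in m.
Only numpy, scipy, OpenCV 4.12 (cv2) and the standard library are available. Lean on these libraries where they do the work, as an engineer would, in place of code of your own. Each camera call takes 0.05 s, during which the arm holds its last target. There are 200 camera calls.

TASK

Get the cordless vacuum sealer (the box with the round gauge) ready: press the battery pack in the charging dock so that its push-push catch lets go and it pops up, put it into the sealer's bay with its grooved face to the front, and press it down until the catch holds it. Press gently, only until you feel the rubber seat at the bottom, and leave the salt shaker and the tin where they stand.

Things in the scene. Friction and masses are not known exactly. Their poses are not given: they have to be found in the camera images.
- sealer: Vacuum sealer, fixed: white box 84 mm deep (x), 124 mm wide (y), 118 mm high, on a grey foot 92 x 132 mm, with a round gauge on its front (-x, towards the robot), a steel strip on each side and an empty upright bay in the middle of its top. Origin: centre of its underside, z up. In the bay: a sprung pusher, a catch pin on the front side that runs in the pack's groove, a rubber seat.
- dock: Charging dock, fixed: same box, size, axes and bay as the sealer, but without gauge; its front has a black bar over four thin ribs. It holds the pack at the start. Origin: centre of its underside.
- sealer_mouth (a point): Centre of the sealer's bay at rim level, 118 mm over the sealer's origin; axes as the sealer's. The bay is 32 mm (x) by 54 mm (y); its grey mouth slopes in at 45 degrees from 43 x 65 mm. A pack put in rests loosely on the pusher, popped up: foot 81 mm over the underside, top 63 mm over the rim. The pusher lifts with 3.5 N (up) to 7 N (down), damped, so the pack comes up at about 0.2 m/s.
- dock_mouth (a point): Centre of the dock's bay at rim level, 118 mm over the dock's origin; axes as the dock's. Bay, mouth and pusher are as in the sealer, but here the pusher sits higher or lower together with the catch: popped up, the pack stands 44 mm above where it was held, and can be lifted straight out.
- sealer_held (a point): Middling place of the foot of a pack held in the sealer: 37 mm over the underside (top 19 mm over the rim). The true depth is up to 12 mm higher or lower from machine to machine and shows only by feel. Each press, then let go, swaps held and popped up. To switch, press at least 4 mm deeper than held; the seat is met 5 mm deeper. A pack that was pressed too little pops up again.
- dock_held (a point): The same point in the dock, whose catch has a depth of its own, here up to 7 mm higher or lower.
- sealer_seat (a joint): Squeeze of the rubber seat in the sealer's bay, m: 0 when untouched; 12 N per mm on top of the pusher. Over 1.6 mm (a press of about 25 N) spoils it. A press of 10 to 18 N is right.
- dock_seat (a joint): The same for the rubber seat in the dock's bay.
- pack: Battery pack: white block with grey cap, 30 mm (x) by 52 mm (y) by 100 mm high, 0.1 to 0.16 kg. Origin: centre of its underside, z up. Its front (-x) face, which must face the machine's front, has a heart-shaped catch groove in the lower 50 mm, open at the bottom; the upper 50 mm are plain, to be gripped across the 30 mm.
- shaker: Salt shaker, 44 mm across and 90 mm high, loose, a bystander. Origin: centre of its underside.
- tin: Flat food tin, 86 mm across and 40 mm high, loose, a bystander. Origin: centre of its underside.
Things that resemble listed ones, but are neither listed nor needed, are in the scene too. Leave any green or red look-alike of the pack alone.

How it is judged:
By the outcome, as a careful person would: the job done as asked, in the order asked, and still so for the second after the job is handed in, with the robot touching nothing.
It also fails if it takes over 56 s, if anything falls off the work surface, if the arm or the gripper's body presses on something with over 40 N, if the wrist force passes 120 N, or if a joint passes its speed limit or range.

## Working session

There is one attempt and no reset: what is moved stays moved. The work goes in short steps, Python scripts to look and compute and a shell command to move; the robot and the scene stay as the last step left them, time stands still between calls to the robot, and variables do not carry over. Pictures are saved under pics/ and viewed, on a budget of 10 in all, crops included, one or two more only if the job needs it, and the job is handed in when it is done.

```bash
mkdir -p pics; cat > h.py <<'E'
import numpy as np,cv2,sys
from bench import get_obs,snapshot,ticket
def snap(n,f):
    s=snapshot(n); np.savez('pics/'+f+'.npz',**{k:np.array(v) for k,v in s.items()})
    cv2.imwrite('pics/'+f+'.png',s['color'][:,:,::-1]); return s
def load(f): return dict(np.load('pics/'+f+'.npz'))
def w(s,u,v,d=None,z=None):
    K=np.array([[s['fx'],0,s['cx']],[0,s['fy'],s['cy']],[0,0,1.]])
    r=cv2.undistortPoints(np.array([[[u,v]]],float),K,np.array(s['distortion'],float))[0,0]
    r=np.array([r[0],r[1],1]); E=np.linalg.inv(s['extrinsics'])
    if z is not None:
        a=E[:3,:3]@r; return E[:3,3]+a*(z-E[2,3])/a[2]
    if d is None: 
        p=s['depth'][int(v)-1:int(v)+2,int(u)-1:int(u)+2]; d=np.median(p[p>0]) if (p>0).any() else 0
    return E[:3,:3]@(r*d)+E[:3,3]
E
python3 - <<'E'
from h import *
print(get_obs())
a=snap('top','t0');b=snap('side','s0')
for s in(a,b):print(np.linalg.inv(s['extrinsics']).round(3),s['fx'])
E
```

```text
{'time': 0.0, 'joint_positions': array([ 1.19490202e+00,  8.79312391e-02,  1.37224970e+00,  1.19168145e-07,
        1.68354888e+00, -1.03105549e-01]), 'qvel': array([-0.00075587, -0.00065744,  0.00122386, -0.00088506, -0.00088884,
        0.00020144]), 'joint_torque': array([ 1.81675296e-04, -3.40186501e+01, -3.02422607e+01,  7.17567257e-02,
        3.30996746e-02, -2.01961711e-04]), 'tool_pos': array([0.14799005, 0.52916093, 0.20431945]), 'ee_rot': array([-3.13946685e+00, -2.20080907e-04,  2.86880368e+00]), 'wrist_force': array([-0.08048297,  1.4201127 , -0.1410581 ]), 'wrist_torque': array([ 0.00920128, -0.04817814,  0.04185144]), 'width': 0.09424367239035765}
[[ 0.019 -0.991  0.132  0.279]
 [-1.    -0.021 -0.011 -0.019]
 [ 0.014 -0.132 -0.991  1.16 ]
 [ 0.     0.     0.     1.   ]] 465.7563138211751
[[-0.839 -0.228  0.494 -0.23 ]
 [-0.545  0.331 -0.771  0.988]
 [ 0.013 -0.916 -0.402  0.639]
 [ 0.     0.     0.     1.   ]] 455.5394510620554
```

View pics/t0.png

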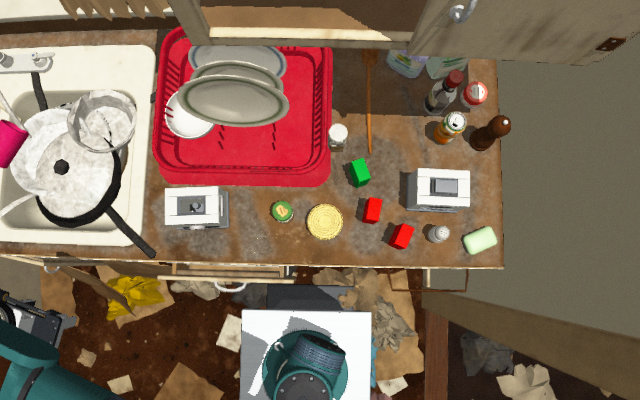

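View pics/s0.png

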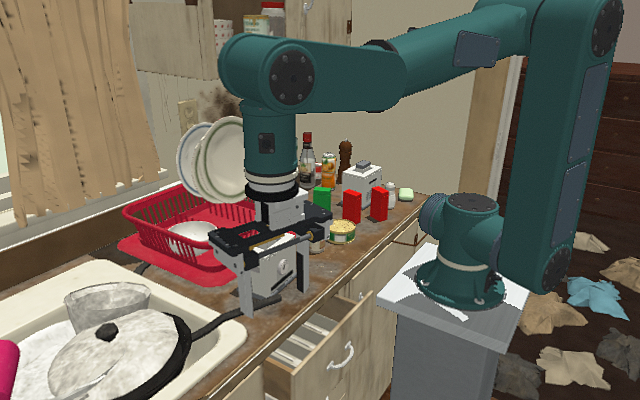

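Side and top views show a box at top-image (195,208) with an empty bay (sealer candidate, partly behind the gripper) and one at (442,188) holding a pack with a grey cap (dock candidate). I'll check both in one enlarged crop.

```bash
python3 - <<'E'
from h import *
a=load('t0')['color'][:,:,::-1];b=load('s0')['color'][:,:,::-1]
r=lambda i,x,y,ww,hh:cv2.resize(i[y:y+hh,x:x+ww],(400,300),interpolation=cv2.INTER_CUBIC)
o=np.vstack([np.hstack([r(a,155,175,80,60),r(a,400,160,80,60)]),np.hstack([r(b,230,220,100,75),r(b,310,150,100,75)])])
cv2.imwrite('pics/c0.png',o)
E
```

```text
(no output)
```

View pics/c0.png

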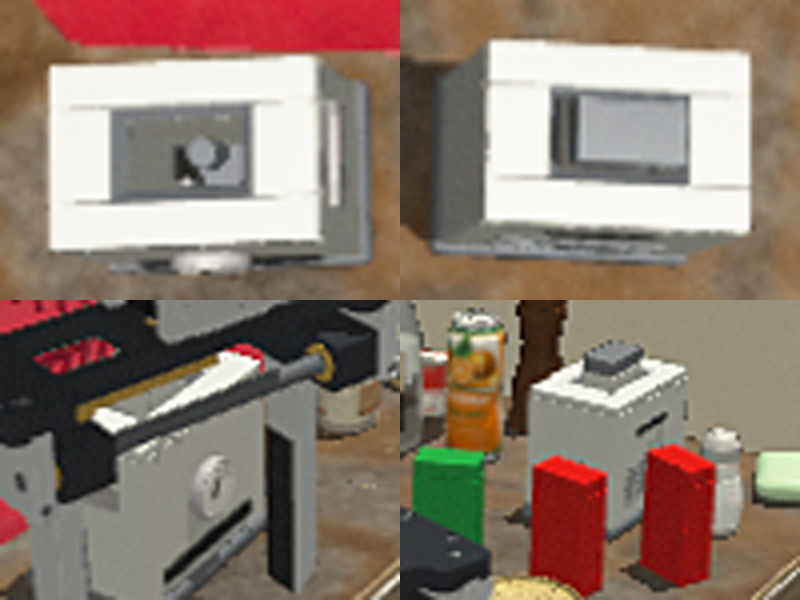

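Left (195,208) has the round gauge, so it's the sealer. Right (442,188) has the black bar and ribs plus a capped pack, so it's the dock. Both fronts face the robot.

```bash
python3 - <<'E'
from h import *
a=load('t0')
def rect(n,ps,z):
    P=np.array([w(a,u,v,z=z) for u,v in ps]); c=P.mean(0)
    e=(P[1]-P[0]+P[2]-P[3])/2; f=(P[0]-P[3]+P[1]-P[2])/2
    print(n,c.round(4),'w',np.linalg.norm(e).round(4),'d',np.linalg.norm(f).round(4),'yaw',np.degrees([np.arctan2(-e[0]*1,-e[1]*-1) if 0 else np.arctan2(e[0],-e[1]),np.arctan2(f[1],f[0])]).round(2))
rect('sealer',[(165,188.4),(218.6,186.4),(219.6,223.6),(165,224.4)],.118)
rect('dock',[(417.6,168),(470,170.6),(470,206),(417.2,204)],.118)
rect('bayS',[(155+112/5,175+108/5),(155+250/5,175+105/5),(155+251/5,175+194/5),(155+112/5,175+198/5)],.118)
rect('bayD',[(400+152/5,160+86/5),(400+290/5,160+93/5),(400+290/5,160+183/5),(400+152/5,160+178/5)],.118)
for z in(.118+.019,):
  rect('cap',[(436,179),(458,179.4),(458,193),(435.6,192.6)],z)
print(w(a,447,186),w(a,190,190),w(a,425,175))
for n,p in dict(shaker=(439,233),tin=(325,222),red1=(402,236),red2=(373,210),soap=(480,240),pm=(491,132),orange=(452,126)).items(): print(n,w(a,*p).round(3))
o=get_obs();from scipy.spatial.transform import Rotation as R
print(R.from_euler('xyz',o['ee_rot']).as_matrix().round(3))
E
```

```text
sealer [0.3908 0.2647 0.118 ] w 0.1247 d 0.0836 yaw [2.76 3.93]
dock [ 0.4457 -0.3086  0.118 ] w 0.1232 d 0.0829 yaw [-1.17 -1.28]
bayS [0.3916 0.2663 0.118 ] w 0.0638 d 0.0409 yaw [2.71 3.49]
bayD [ 0.4459 -0.3095  0.118 ] w 0.0646 d 0.0422 yaw [-1.15 -0.96]
cap [ 0.4452 -0.3104  0.137 ] w 0.0511 d 0.031 yaw [ 0.31 -1.87]
[ 0.44441668 -0.30917824  0.14170802] [0.42618292 0.27057833 0.11966639] [ 0.4724016  -0.26460854  0.11924033]
shaker [ 0.342 -0.304  0.088]
tin [ 0.367 -0.039  0.036]
red1 [ 0.333 -0.215  0.1  ]
red2 [ 0.391 -0.147  0.101]
soap [ 0.33  -0.424  0.026]
pm [ 0.576 -0.421  0.13 ]
orange [ 0.587 -0.327  0.13 ]
[[-0.963  0.269 -0.001]
 [ 0.269  0.963 -0.002]
 [ 0.    -0.002 -1.   ]]
```

```bash
python3 -m creep '[[[0,0,0,9.45],[0,0,0,9.45],[0,0,0,9.45],[0,0,0,9.45],[0,0,0,9.45],[0,0,0,9.45],[0,0,0,9.45],[0,0,0,9.45]]]' 0
```

```text
time: 1.1
tool_pos: [0.1481, 0.5293, 0.2048]
ee_rot: [-3.141, 0.001, 1.544]
wrist_force: [0.5, -0.3, 0.1]
width: 0.0173
```

```bash
python3 -m creep '[[[-45,28,0,0],[-50,28,0,0],[-50,28,0,0],[-50,28,0,0],[-50,28,0,0],[-50,28,0,0],[-50,28,0,0],[-50,20,0,0]]]' && python3 -m creep '[[[-55,12,0,0],[-55,12,0,0],[-55,12,0,0],[-55,12,0,0],[-55,12,0,0],[-55,12,0,0],[-50,8,0,0],[-30,4,0,0]]]' && python3 -m creep '[[[0,0,0,0],[0,0,0,0]]]'; python3 - <<'E'
from h import *
s=snap('wrist','w1'); print(get_obs()['tool_pos'],get_obs()['wrist_force'],get_obs()['ee_rot'])
E
```

```text
time: 2.1
tool_pos: [0.356, 0.1283, 0.2051]
ee_rot: [-3.141, -0.0, 1.549]
wrist_force: [0.2, 0.2, -0.5]
width: 0.0003
time: 3.1
tool_pos: [0.4304, -0.2838, 0.2044]
ee_rot: [-3.14, -0.001, 1.547]
wrist_force: [0.6, 0.9, 0.1]
width: 0.0004
time: 3.35
tool_pos: [0.4306, -0.2807, 0.2051]
ee_rot: [-3.141, -0.001, 1.55]
wrist_force: [-0.3, -0.1, 0.6]
width: 0.0006
[ 0.43074457 -0.2804028   0.20534725] [-0.84940173 -0.33304393 -0.3730699 ] [-3.14139641e+00 -8.53127357e-04  1.55038450e+00]
```

View pics/w1.png

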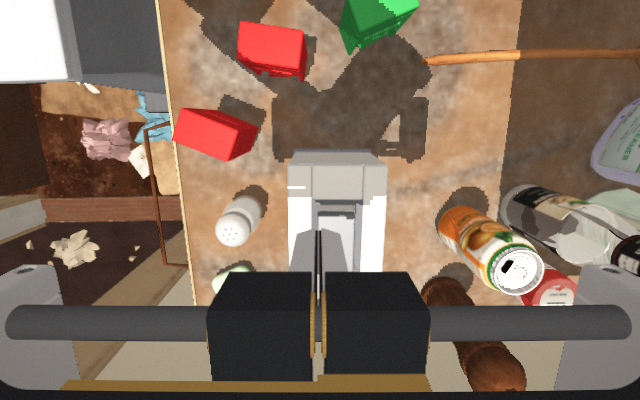

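The wrist view shows the dock from above: cap near (335,230), box top spanning columns 288–385. I'll take extents from depth.

```bash
cat >> h.py <<'E'
def cloud(s,box):
    u0,v0,u1,v1=box; U,V=np.meshgrid(np.arange(u0,u1),np.arange(v0,v1))
    K=np.array([[s['fx'],0,s['cx']],[0,s['fy'],s['cy']],[0,0,1.]])
    r=cv2.undistortPoints(np.stack([U.ravel(),V.ravel()],1).astype(float)[:,None],K,np.array(s['distortion'],float))[:,0]
    d=s['depth'][v0:v1,u0:u1].ravel(); E=np.linalg.inv(s['extrinsics'])
    P=(np.c_[r,np.ones(len(r))]*d[:,None])@E[:3,:3].T+E[:3,3]
    return P[d>0]
def ext(P,lo,hi):
    Q=P[(P[:,2]>lo)&(P[:,2]<hi)]
    print(len(Q),'z',np.median(Q[:,2]).round(4),'x',np.percentile(Q[:,0],[1,99]).round(4),'y',np.percentile(Q[:,1],[1,99]).round(4), cv2.minAreaRect(Q[:,:2].astype(np.float32)*1000))
E
python3 - <<'E'
from h import *
s=load('w1');P=cloud(s,(280,140,395,268))
P=P[(P[:,1]<-.23)&(P[:,0]>.38)&(P[:,0]<.51)]
ext(P,.112,.123);ext(P,.128,.17)
a=load('t0');P=cloud(a,(405,155,480,215));ext(P,.112,.126);ext(P,.13,.17)
P=cloud(a,(155,175,235,235));ext(P,.112,.126)
E
```

```text
6839 z 0.1167 x [0.4051 0.4878] y [-0.3369 -0.2468] ((446.39056396484375, -292.8086853027344), (92.51998138427734, 84.27140808105469), 88.25704193115234)
1123 z 0.1403 x [0.4304 0.4594] y [-0.3251 -0.2818] ((444.6529846191406, -304.1220703125), (44.852787017822266, 29.6507511138916), 88.49549102783203)
1592 z 0.1178 x [0.4047 0.4887] y [-0.3677 -0.2456] ((446.82269287109375, -306.6334533691406), (124.1924057006836, 84.85504913330078), 88.24048614501953)
316 z 0.1414 x [0.4301 0.4601] y [-0.3313 -0.2812] ((445.2555847167969, -307.19024658203125), (52.65723419189453, 30.342802047729492), 88.98745727539062)
1677 z 0.1184 x [0.3486 0.4348] y [0.2059 0.3291] ((392.3141784667969, 267.73577880859375), (85.21532440185547, 125.54132080078125), 3.7189743518829346)
```

```bash
python3 -m creep '[[[-26,15,0,0],[0,0,25,0],[0,0,20,0],[0,0,12,0],[0,0,0,0]]]' && python3 -m creep '[[[0,0,3,0],[0,0,2,0],[0,0,2,0],[0,0,0,0]]]'
```

```text
time: 4.03
tool_pos: [0.445, -0.3067, 0.1478]
ee_rot: [-3.14, -0.001, 1.55]
wrist_force: [0.1, 0.2, 0.8]
width: 0.0001
time: 4.53
tool_pos: [0.4455, -0.3081, 0.1419]
ee_rot: [3.141, 0.0, 1.549]
wrist_force: [-0.1, 0.2, 0.7]
width: 0.0004
```

```bash
python3 -m creep '[[[0,0,1,0],[0,0,1,0],[0,0,0,0]]]' && python3 -m creep '[[[0,0,1,0],[0,0,1,0],[0,0,0,0]]]'
```

```text
time: 4.9
tool_pos: [0.4456, -0.3081, 0.1401]
ee_rot: [3.14, 0.001, 1.549]
wrist_force: [1.1, 0.9, 5.0]
width: 0.0003
time: 5.28
tool_pos: [0.4456, -0.308, 0.1375]
ee_rot: [3.141, 0.0, 1.549]
wrist_force: [1.2, -0.5, 3.5]
width: 0.0001
```

```bash
python3 -m creep '[[[0,0,1,0],[0,0,0.5,0],[0,0,0,0]]]' && python3 -m creep '[[[0,0,0.5,0],[0,0,0,0]]]'
```

```text
time: 5.65
tool_pos: [0.4457, -0.3081, 0.1364]
ee_rot: [3.141, 0.001, 1.549]
wrist_force: [1.5, 0.1, 6.2]
width: 0.0007
time: 5.9
tool_pos: [0.4457, -0.3083, 0.1362]
ee_rot: [3.14, 0.001, 1.549]
wrist_force: [0.4, -1.0, 6.5]
width: 0.0003
```

```bash
python3 -m creep '[[[0,0,0.5,0],[0,0,0,0]]]' && python3 -m creep '[[[0,0,0.5,0],[0,0,0,0]]]'
```

```text
time: 6.15
tool_pos: [0.4457, -0.3084, 0.1361]
ee_rot: [3.14, 0.001, 1.549]
wrist_force: [0.3, 0.4, 8.2]
width: 0.0005
time: 6.4
tool_pos: [0.4458, -0.3084, 0.136]
ee_rot: [3.14, 0.002, 1.549]
wrist_force: [0.3, 0.1, 8.6]
width: 0.0005
```

```bash
python3 -m creep '[[[0,0,1,0],[0,0,0,0]]]' && python3 -m creep '[[[0,0,1,0],[0,0,0,0],[0,0,0,0]]]'
```

```text
time: 6.65
tool_pos: [0.4462, -0.3085, 0.1358]
ee_rot: [3.138, 0.002, 1.549]
wrist_force: [-0.4, 1.5, 11.7]
width: 0.0002
time: 7.02
tool_pos: [0.4466, -0.3087, 0.1355]
ee_rot: [3.137, 0.003, 1.549]
wrist_force: [0.2, -0.1, 12.0]
width: 0.0004
```

```bash
python3 -m creep '[[[0,0,-30,0],[0,0,-40,0],[0,0,-40,0],[0,0,0,0]]]' && python3 -m creep '[[[0,0,0,0],[0,0,0,0]]]' 1; python3 - <<'E'
from h import *
s=snap('top','t2'); P=cloud(s,(405,140,490,215))
P=P[(abs(P[:,0]-.445)<.03)&(abs(P[:,1]+.308)<.045)]
ext(P,.13,.2)
s=snap('wrist','w2'); P=cloud(s,(200,100,450,300));P=P[(abs(P[:,0]-.445)<.03)&(abs(P[:,1]+.308)<.045)]
ext(P,.175,.195)
E
```

```text
time: 7.52
tool_pos: [0.4459, -0.3086, 0.2449]
ee_rot: [3.138, 0.003, 1.549]
wrist_force: [0.3, 0.5, 1.5]
width: 0.0004
time: 7.78
tool_pos: [0.4444, -0.3072, 0.2396]
ee_rot: [-3.138, -0.003, 1.549]
wrist_force: [1.6, -0.6, 0.7]
width: 0.0173
61 z 0.166 x [0.4311 0.4626] y [-0.3308 -0.2821] ((443.0835876464844, -304.0434265136719), (56.85254669189453, 10.96976089477539), 56.66028594970703)
2554 z 0.1839 x [0.4312 0.4602] y [-0.3346 -0.2841] ((445.868408203125, -309.7752990722656), (51.72465515136719, 29.52499008178711), 88.12189483642578)
```

View pics/w2.png

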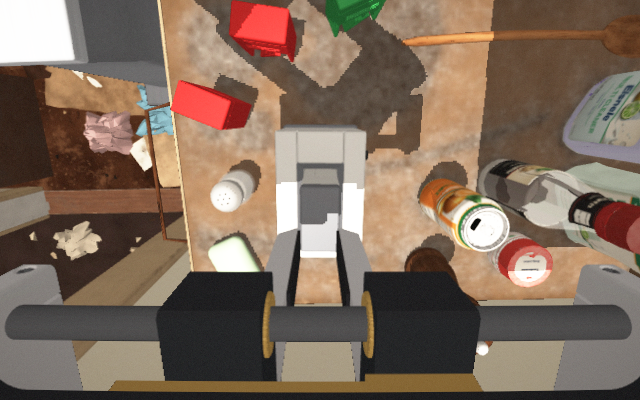

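The pack popped up: its top is at z 0.184, centred at (0.446,-0.309) between the fingers. Descending to grip the plain upper part.

```bash
python3 -m creep '[[[-1,1,0,0],[0,0,0,0],[0,0,0,0],[0,0,25,0],[0,0,25,0],[0,0,25,0],[0,0,23,0],[0,0,0,0]]]' 0.7 && python3 -m creep '[[[0,0,0,0],[0,0,0,0],[0,0,0,0],[0,0,0,0],[0,0,0,0],[0,0,0,0]]]' 0
```

```text
time: 8.88
tool_pos: [0.4452, -0.308, 0.1423]
ee_rot: [-3.138, -0.003, 1.549]
wrist_force: [-0.1, -0.6, 0.5]
width: 0.0655
time: 9.62
tool_pos: [0.4465, -0.3091, 0.1449]
ee_rot: [3.141, 0.0, 1.549]
wrist_force: [-0.8, -0.4, 1.9]
width: 0.0299
```

```bash
python3 -m creep '[[[0,0,-20,0],[0,0,-30,0],[0,0,-30,0],[0,0,-5,0],[0,0,0,0]]]'; python3 - <<'E'
from h import *
P=cloud(load('t0'),(150,50,400,160))
Q=P[(P[:,2]>.2)&(P[:,2]<.5)&(P[:,0]<.62)];print(len(Q),Q.min(0) if len(Q) else 0,Q.max(0) if len(Q) else 0)
E
```

```text
time: 10.25
tool_pos: [0.446, -0.3087, 0.2284]
ee_rot: [-3.141, -0.001, 1.549]
wrist_force: [-0.8, 0.3, -1.2]
width: 0.0297
3495 [0.57819089 0.04212367 0.20005588] [0.60785565 0.26920807 0.36566414]
```

```bash
python3 -m creep '[[[25,-5,0,0],[45,-6,0,0],[45,-6,0,0],[45,-6,0,0],[45,-6,0,0],[45,-6,0,0],[45,-5,0,0],[45,-5,0,0]]]' && python3 -m creep '[[[45,-5,0,0],[45,-5,0,0],[45,-5,0,0],[45,-4,0,0],[35,-2,0,0],[19,0,0,0],[0,0,0,-4.5],[0,0,0,0]]]'; python3 - <<'E'
from h import *
s=snap('top','t3'); P=cloud(s,(140,140,240,240))
P=P[(abs(P[:,0]-.39)<.06)&(abs(P[:,1]-.267)<.08)]
ext(P,.112,.126)
s=snap('wrist','w3'); P=cloud(s,(200,60,450,300));P=P[(abs(P[:,0]-.39)<.06)&(abs(P[:,1]-.267)<.08)]
ext(P,.112,.123)
o=get_obs();print(o['tool_pos'],o['ee_rot'])
E
```

```text
time: 11.25
tool_pos: [0.4073, 0.0334, 0.2273]
ee_rot: [-3.138, -0.0, 1.549]
wrist_force: [1.5, 0.4, -1.4]
width: 0.0299
time: 12.25
tool_pos: [0.3924, 0.2659, 0.2283]
ee_rot: [-3.14, 0.001, 1.627]
wrist_force: [-0.7, 0.1, -1.1]
width: 0.0299
959 z 0.1182 x [0.3513 0.4363] y [0.2051 0.294 ] ((393.3216552734375, 253.16641235351562), (85.32311248779297, 95.93780517578125), 3.9635984897613525)
6269 z 0.1168 x [0.348  0.4321] y [0.2371 0.3285] ((389.9785461425781, 280.6149597167969), (84.35299682617188, 95.46229553222656), 3.5354769229888916)
[0.39258374 0.26575288 0.22884564] [-3.14065981e+00  6.53185552e-04  1.62580866e+00]
```

View pics/w3.png

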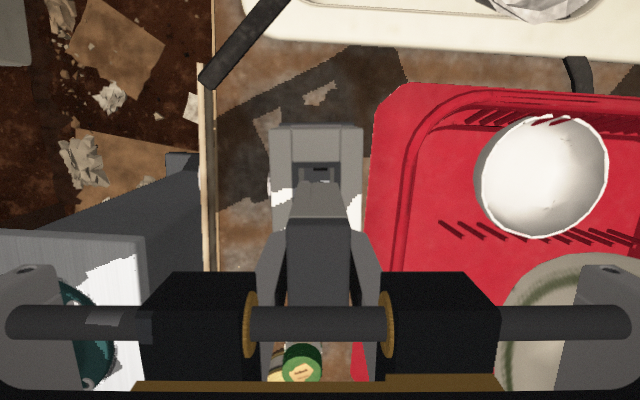

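```bash
python3 -m creep '[[[1,-1.5,20,-0.3],[0,0,20,0],[0,0,8,0],[0,0,0,0]]]' && python3 -m creep '[[[0,0,3,0],[0,0,3,0],[0,0,3,0],[0,0,0,0]]]' && python3 -m creep '[[[0,0,3,0],[0,0,3,0],[0,0,3,0],[0,0,0,0]]]'
```

```text
time: 12.85
tool_pos: [0.3909, 0.2668, 0.1811]
ee_rot: [-3.141, 0.0, 1.632]
wrist_force: [0.9, 0.1, -1.3]
width: 0.0301
time: 13.35
tool_pos: [0.3909, 0.2673, 0.1723]
ee_rot: [-3.141, 0.0, 1.633]
wrist_force: [0.7, 0.1, -0.9]
width: 0.0298
time: 13.85
tool_pos: [0.3908, 0.2672, 0.1631]
ee_rot: [-3.141, 0.0, 1.633]
wrist_force: [-0.0, 0.7, -1.6]
width: 0.0299
```

```bash
python3 -m creep '[[[0,0,4,0],[0,0,4,0],[0,0,4,0],[0,0,0,0]]]' && python3 -m creep '[[[0,0,3,0],[0,0,3,0],[0,0,2,0],[0,0,0,0]]]'
```

```text
time: 14.35
tool_pos: [0.3908, 0.2671, 0.1509]
ee_rot: [-3.141, 0.0, 1.633]
wrist_force: [-0.1, -0.6, -1.2]
width: 0.0295
time: 14.85
tool_pos: [0.3909, 0.2672, 0.1432]
ee_rot: [-3.141, 0.0, 1.633]
wrist_force: [0.8, 0.1, -1.7]
width: 0.0302
```

```bash
python3 -m creep '[[[0,0,1.5,0],[0,0,0,0],[0,0,0,0]]]' && python3 -m creep '[[[0,0,0,0],[0,0,0,0],[0,0,0,0],[0,0,0,0]]]' 0.6 && python3 -m creep '[[[0,0,-25,0],[0,0,-30,0],[0,0,-35,0],[0,0,0,0]]]' && python3 -m creep '[[[0,0,0,0],[0,0,0,0],[0,0,0,0],[0,0,0,0]]]' 0; python3 - <<'E'
from h import *
s=snap('wrist','w4'); P=cloud(s,(200,60,450,330));P=P[(abs(P[:,0]-.391)<.03)&(abs(P[:,1]-.267)<.04)]
ext(P,.165,.205)
s=snap('side','s4')
c=lambda i,x,y,ww,hh:cv2.resize(i[y:y+hh,x:x+ww,::-1],(400,300),interpolation=cv2.INTER_CUBIC)
cv2.imwrite('pics/c4.png',np.hstack([c(load('w4')['color'],160,80,320,240),c(s['color'],210,180,160,120)]))
E
```

```text
time: 15.22
tool_pos: [0.3911, 0.2673, 0.1421]
ee_rot: [3.141, -0.0, 1.633]
wrist_force: [0.2, -0.5, -0.9]
width: 0.0296
time: 15.72
tool_pos: [0.3911, 0.2673, 0.1421]
ee_rot: [3.141, -0.0, 1.633]
wrist_force: [0.1, 0.7, 0.0]
width: 0.0561
time: 16.23
tool_pos: [0.3925, 0.2681, 0.2354]
ee_rot: [3.135, -0.003, 1.633]
wrist_force: [-0.7, 0.2, -0.4]
width: 0.0567
time: 16.73
tool_pos: [0.3908, 0.2672, 0.2313]
ee_rot: [-3.141, 0.0, 1.633]
wrist_force: [1.1, 0.7, 0.8]
width: 0.0199
2688 z 0.1798 x [0.3763 0.4058] y [0.2425 0.2935] ((391.45050048828125, 267.51812744140625), (29.978893280029297, 51.7838249206543), 3.8875842094421387)
```

View pics/c4.png

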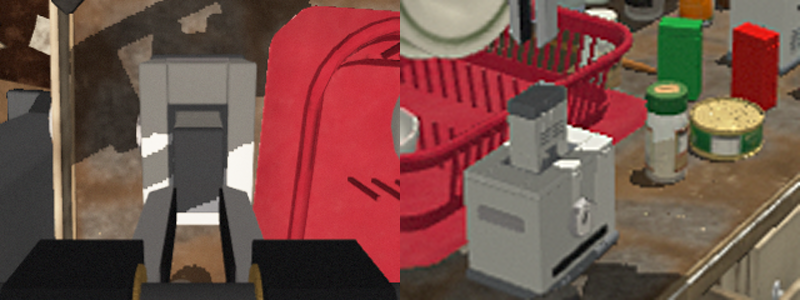

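Pack stands upright in the sealer, popped up (top at z≈0.180), grooved face towards the gauge. Now pressing with shut fingers.

```bash
python3 -m creep '[[[0,0,20,0],[0,0,20,0],[0,0,6,0],[0,0,0,0]]]' && python3 -m creep '[[[0,0,3,0],[0,0,3,0],[0,0,3,0],[0,0,0,0]]]' && python3 -m creep '[[[0,0,4,0],[0,0,4,0],[0,0,4,0],[0,0,4,0],[0,0,4,0],[0,0,0,0]]]'
```

```text
time: 17.32
tool_pos: [0.391, 0.2672, 0.1859]
ee_rot: [-3.141, 0.0, 1.633]
wrist_force: [-0.7, 0.3, -0.5]
width: 0.0007
time: 17.82
tool_pos: [0.3912, 0.2674, 0.1773]
ee_rot: [3.141, -0.0, 1.633]
wrist_force: [-0.9, 0.4, 2.8]
width: 0.0004
time: 18.58
tool_pos: [0.391, 0.2673, 0.1567]
ee_rot: [-3.141, -0.0, 1.633]
wrist_force: [-0.0, 0.4, 4.3]
width: 0.0006
```

```bash
python3 -m creep '[[[0,0,2,0],[0,0,2,0],[0,0,2,0],[0,0,2,0],[0,0,0,0]]]' && python3 -m creep '[[[0,0,1.5,0],[0,0,1.5,0],[0,0,0,0]]]'
```

```text
time: 19.2
tool_pos: [0.391, 0.2674, 0.1489]
ee_rot: [-3.142, -0.0, 1.633]
wrist_force: [0.3, 0.6, 4.3]
width: 0.0004
time: 19.58
tool_pos: [0.3909, 0.2673, 0.1457]
ee_rot: [-3.141, 0.0, 1.633]
wrist_force: [0.3, 0.4, 3.8]
width: 0.0003
```

```bash
python3 -m creep '[[[0,0,1.5,0],[0,0,1.5,0],[0,0,0,0]]]' && python3 -m creep '[[[0,0,1.5,0],[0,0,1.5,0],[0,0,0,0]]]'
```

```text
time: 19.95
tool_pos: [0.3914, 0.2676, 0.1436]
ee_rot: [3.14, -0.001, 1.633]
wrist_force: [-0.4, 1.0, 7.1]
width: 0.0003
time: 20.32
tool_pos: [0.3919, 0.2678, 0.1428]
ee_rot: [3.138, -0.002, 1.633]
wrist_force: [-2.6, -1.1, 12.0]
width: 0.001
```

```bash
python3 -m creep '[[[0,0,0.5,0],[0,0,0,0],[0,0,0,0]]]' && python3 -m creep '[[[0,0,-3,0],[0,0,-4,0],[0,0,-10,0],[0,0,-25,0],[0,0,-35,0],[0,0,-25,0],[0,0,0,0],[0,0,0,0]]]'; python3 - <<'E'
from h import *
s=snap('wrist','w5'); P=cloud(s,(200,60,450,330));P=P[(abs(P[:,0]-.391)<.03)&(abs(P[:,1]-.267)<.04)]
ext(P,.125,.205)
E
```

```text
time: 20.7
tool_pos: [0.392, 0.2678, 0.1428]
ee_rot: [3.138, -0.002, 1.633]
wrist_force: [-2.5, -0.0, 13.6]
width: 0.0003
time: 21.7
tool_pos: [0.3905, 0.2669, 0.2397]
ee_rot: [-3.139, 0.001, 1.633]
wrist_force: [0.8, -0.1, -0.5]
width: 0.0003
2071 z 0.1478 x [0.3742 0.4044] y [0.2438 0.2937] ((389.5163879394531, 267.6424560546875), (30.085290908813477, 51.39875411987305), 3.3544533252716064)
```

The pack is held: its top is at z 0.148, 5 mm over the seat, well below 0.181. Final look after raising the tool a bit and moving aside.

```bash
python3 -m creep '[[[-30,-15,-10,0],[-45,-15,0,0],[-45,-15,0,0],[-20,0,0,0],[0,0,0,0],[0,0,0,0],[0,0,0,0],[0,0,0,0]]]'; python3 - <<'E'
from h import *
s=snap('top','t6'); b=snap('side','s6')
P=cloud(s,(140,140,240,240));P=P[(abs(P[:,0]-.391)<.03)&(abs(P[:,1]-.267)<.04)];ext(P,.13,.2)
for n,p in dict(shaker=(439,233)).items(): print(n,w(s,*p).round(3))
print(np.median(abs(s['color'].astype(int)-load('t0')['color'].astype(int))[205:260,365:500]))
c=lambda i,x,y,ww,hh:cv2.resize(i[y:y+hh,x:x+ww,::-1],(400,300),interpolation=cv2.INTER_CUBIC)
cv2.imwrite('pics/c6.png',np.hstack([c(s['color'],150,60,360,270),c(b['color'],210,180,160,120)]))
E
```

```text
time: 22.75
tool_pos: [0.3548, 0.1254, 0.2512]
ee_rot: [-3.141, -0.0, 1.635]
wrist_force: [-0.1, 0.7, -0.5]
width: 0.0003
  return _methods._mean(a, axis=axis, dtype=dtype,
  ret = ret.dtype.type(ret / rcount)
Traceback (most recent call last):
  File "h.py", line 25, in ext
    print(len(Q),'z',np.median(Q[:,2]).round(4),'x',np.percentile(Q[:,0],[1,99]).round(4),'y',np.percentile(Q[:,1],[1,99]).round(4), cv2.minAreaRect(Q[:,:2].astype(np.float32)*1000))
                                                    ~~~~~~~~~~~~~^^^^^^^^^^^^^^^
IndexError: index -1 is out of bounds for axis 0 with size 0
```

```bash
python3 - <<'E'
from h import *
s=load('t6');b=load('s6')
P=cloud(b,(200,180,330,320));P=P[(abs(P[:,0]-.391)<.03)&(abs(P[:,1]-.267)<.04)]
print(np.percentile(P[:,2],[95,99]) if len(P) else 'hidden')
for n,p in dict(shaker=(439,233),red1=(402,236),red2=(373,210)).items(): print(n,w(s,*p).round(3))
c=lambda i,x,y,ww,hh:cv2.resize(i[y:y+hh,x:x+ww,::-1],(400,300),interpolation=cv2.INTER_CUBIC)
cv2.imwrite('pics/c6.png',np.hstack([c(s['color'],150,60,360,270),c(b['color'],210,140,240,180)]))
E
```

```text
[0.15186662 0.15248525]
shaker [ 0.342 -0.304  0.086]
red1 [ 0.333 -0.215  0.099]
red2 [ 0.392 -0.148  0.1  ]
```

View pics/c6.png

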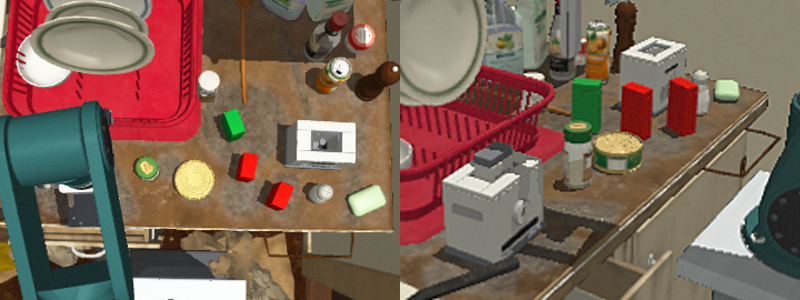

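The pack is held low in the sealer, the dock is empty, the shaker and tin are where they were, and the robot is clear. Handing in.

```bash
python3 -c "
from bench import ticket; print(ticket.close_job())"
```

```text
the job is handed in; nothing more can be done
None
```

The battery pack is now held down in the vacuum sealer with its grooved face to the gauge, and I handed the job in at about 23 s.

- **Dock:** I pressed the pack with shut fingers until I felt the seat, at about 12 N. It popped up 44 mm, and I gripped it across the 30 mm and lifted it straight out.
- **Sealer:** I lowered the pack into the bay, keeping the same facing as in the dock. I let it rest on the pusher, then pressed to the seat at about 13.6 N and let go.
- **Last checks:** The pack's top stayed about 30 mm over the rim, compared with 63 mm popped up. That is about 5 mm above where I met the seat, which fits the catch holding. It puts this catch at the high end of its stated depth range.
- **Surroundings:** The shaker and the red blocks measured the same within 2 mm. The tin looked unmoved, though I judged that by eye only. The dock is empty and the robot was touching nothing.
- **Did not work or disagreed:** The last top-camera measurement of the pack failed because the arm blocked the view. I used the side camera instead, which read the top about 4 mm higher than the wrist camera (0.152 against 0.148 m). Both readings are well below the popped-up height.

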